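Stack the paint pots on their coaster

TASK

Pack up the paint pots as one upright stack on the round wooden coaster, building it there one piece at a time from the bottom: stand the blue pot in the middle of the coaster, nest the red pot fully into the blue one, the yellow pot fully into the red one, and close the top with the white lid. The green pot is still wet: leave it, the paint bottle and the brush where they are.

Things in the scene. Friction and masses are not known exactly. Their poses are not given: they have to be found in the camera images.
- pot_blue: blue round plastic paint pot, mouth up, 40 mm high, 80 g: a 42 mm wide foot 12 mm high, above it a cup 58 mm wide outside, 50 mm inside, floor 16 mm above the underside. A pot's foot or the lid's plug drops into the mouth (4 mm play all round) until its shoulder rests on the rim, its underside then 28 mm above the lower one's. Origin: centre of the underside, z up. Goes first, on the coaster.
- pot_red: red round plastic paint pot, mouth up, 40 mm high, 80 g: a 42 mm wide foot 12 mm high, above it a cup 58 mm wide outside, 50 mm inside, floor 16 mm above the underside. A pot's foot or the lid's plug drops into the mouth (4 mm play all round) until its shoulder rests on the rim, its underside then 28 mm above the lower one's. Origin: centre of the underside, z up. Goes second, into the blue pot.
- pot_yellow: yellow round plastic paint pot, mouth up, 40 mm high, 80 g: a 42 mm wide foot 12 mm high, above it a cup 58 mm wide outside, 50 mm inside, floor 16 mm above the underside. A pot's foot or the lid's plug drops into the mouth (4 mm play all round) until its shoulder rests on the rim, its underside then 28 mm above the lower one's. Origin: centre of the underside, z up. Goes third, into the red pot.
- lid: white lid, 58 mm wide, lying knob up, 50 g. Plug 42 mm wide and 12 mm deep below; disc from 12 to 18 mm above the underside; 16 mm neck; black upright cylindrical knob 22 mm wide, from 22 to 50 mm. Origin: centre of the plug's underside, z up; seated on a pot (plug in its mouth) it is 28 mm above the pot's underside. Goes last, on the yellow pot.
- coaster: flat round coaster of dark wood with a cork-coloured top, fixed to the table, 96 mm diameter, 8 mm thick, no rim. Origin: centre of its underside, on the table; its top is 8 mm above it. The stack is built here.
- pot_green: green round plastic paint pot, mouth up, 40 mm high, 80 g: a 42 mm wide foot 12 mm high, above it a cup 58 mm wide outside, 50 mm inside, floor 16 mm above the underside. A pot's foot or the lid's plug drops into the mouth (4 mm play all round) until its shoulder rests on the rim, its underside then 28 mm above the lower one's. Origin: centre of the underside, z up. Bystander.
- paint_bottle: bystander: standing grey paint bottle with black cap, 50 mm diameter, 120 mm high, to the robot's left of the pots. Origin: centre of the underside. Not to be moved.
- brush: bystander: paint brush with a wooden handle, about 200 mm long, lying crosswise on the table beyond the pots. Origin: on its underside near mid length; its x axis runs along it towards the bristles. Not to be moved.
Mind the look-alikes: they are no part of the job. What is meant by the lid is not orange or purple, and is the larger of those in its own colour.

How it is judged:
By the outcome, as a careful person would: the job done as asked, in the order asked, and still so for the second after the job is handed in, with the robot touching nothing.
It also fails if it takes over 128 s, if anything falls off the work surface, if the arm or the gripper's body presses on something with over 40 N, if the wrist force passes 120 N, or if a joint passes its speed limit or range.

ROBOT

A 6-joint arm with a two-finger parallel gripper is mounted at the origin on the work surface. World frame = base frame: x ahead of the robot, y to its left, z up, the work surface at z = 0. Lengths are in m, angles in rad, forces in N, time in s.
With the tool pointing down it reaches from about 0.4 to 0.825 m from the base axis. Payload 7 kg.
Tool frame: the origin (TCP) lies on the front face of the gripper's body, between the roots of the fingers; the fingertips stand 66 mm ahead of it and the grasp point (between the pads) lies 47 mm ahead of it; z points along the fingers, y is the line along which they close (so a half turn about z gives the same grasp; the last joint's range is limited). The gripper opens to 88 mm and grips with 3 to 60 N. Pads are 19 mm wide; open, the fingers measure 130 mm over their backs; the gripper's body (78 mm by 193 mm) begins 47 mm behind the grasp point.
Start: joints at [1.518, 0.359, 0.012, 0, -1.224, -0.288], TCP at [0.226, 0.636, 0.292] pointing down, gripper open.
Joint ranges: [-3.07, 3.07], [-1.43, 2.12], [-1.02, 1.25], [-3.03, 1.67], [-3.05, -0], [-3.03, 3.03]. Speed limits (rad/s): [2.39, 2.39, 3.01, 3.14, 3.14, 3.14].

INTERFACE

Orientations are given as [roll, pitch, yaw] about the fixed x, y, z axes, in that order (R = Rz(yaw) Ry(pitch) Rx(roll)).
In Python, from station import arm gives the robot as it stands. The module is installed in compiled form; this text tells all that it offers.
- The arm moves only by the tool move_arm, never from a script. Its argument "increments" is a list of rows, each an object of numbers: "jaw": the gripper command: -1 is shut, 1 is fully open, values between are in proportion; "dx", "dy", "dz": the shift along the tool's x, y, z in m; "twist": the turn about the tool's z in rad. A call has 1 to 12 rows; each row shifts and turns the commanded pose from where the row before left it, along the tool's axes as they then stand; what a row does not reach is not made up. A row lasts 1/12 s, in which the tool goes at most 41.7 mm and 7.16 degrees, less where a joint would pass 70% of its speed; a pose out of reach is approached as far as the arm can. A call is refused whole if a number of a shift passes 0.0417 or a number of a turn 0.125, either way. A call with a gripper value outside its range is refused whole. The fingers move at their own pace and stop on an object; "force" is the grip in N (left out, the last holds). Time passes only in rows, so rows that do not move let the fingers close. It gives the time, the measured TCP pose, the force, the opening and the grip force at its end, in the units of the state.
- arm.get_state(): the state, without advancing time (a new reading comes with each control period).
- arm.grab_frame(name): name is "scene" or "side" or "wrist"; returns the picture (420x560x3 uint8, blue, green, red); there is no depth.
- arm.camera_info(name): a dict with "K" (3x3 intrinsics, pixels), "k1" (the pictures are not rectified: a ray, as slopes to the right and down, at radius r is drawn at 1 + k1 r^2 times it, then the intrinsics apply), "extrinsics" (4x4, takes a point from camera to world coordinates). Camera axes: x right, y down, z forward; pixel columns grow to the right and rows downward; lengths in m; the calibration is good to about 2 mm. A picture is of the moment at which its call begins: read the wrist's pose just before it. camera_info takes no time and is no camera call; for the wrist camera it gives the pose at the moment of the call.
- arm.job_done(): hands the job in; it is judged then, once.
Trained networks look in the newest picture that a camera, given by its name, has taken for a name from the list of things; names that differ only in an ending like _2 or _b are one class to them, and where a whole thing is asked for, a point or a joint stands for the part that bears it (a point fixed in the world has none). Each returns a list of dicts, best first, with "score" (0 to 1); they miss things now and then, are a little off and sometimes report something else, mostly with a low value. They report only what shows in the picture. A call takes as long as a camera call. They do not tell look-alikes from the thing itself.
- arm.find_in(camera, name): "position" ([x, y, z] in m, in world coordinates, good to about 4 mm: the middle of the surface that is visible of it).
- arm.silhouettes(camera, name): "pixels" (420x560 bool, what is visible of it).
- arm.pinpoint(camera, name): "position" ([x, y, z] in m, in world coordinates, good to about 4 mm: a listed point, or the origin of a listed thing).
The state is a dict: "t": time; "q": joint angles; "qd": joint speeds; "joint_efforts": joint torques, N m; "eef_pos": TCP position; "ee_rot": TCP orientation; "force": force on the tool from outside, world axes, zero at the start; "moment": the same for the moment, N m; "width": finger opening in m; "gripper_force": force on a finger pad.
Only numpy, scipy, OpenCV 4.12 (cv2) and the standard library are available. Lean on these libraries where they do the work, as an engineer would, in place of code of your own. Each camera call takes 0.05 s, during which the arm holds its last target. There are 200 camera calls.

## Working session

There is one attempt and no reset: what is moved stays moved. The work goes in short steps, Python scripts to look and compute and a tool call to move; the robot and the scene stay as the last step left them, time stands still between calls to the robot, and variables do not carry over. Pictures are saved under pics/ and viewed, at most 14 in all, crops included, and the job is handed in when it is done.

Besides the shell and the picture viewer there is one more tool, called by a JSON object that holds its "fn" and its "kwargs". move_arm: Moves the arm, as the interface text tells. Its arguments: {"type":"object","properties":{"increments":{"type":"array"},"force":{"type":"number"}},"required":["increments"]}

```bash
mkdir -p pics; cat > h.py <<'E'
from station import arm
import numpy as np, cv2
def shot(c,n):
    f=arm.grab_frame(c); cv2.imwrite(f'pics/{n}.png',f); return f
def ray(c,u,v):
    i=arm.camera_info(c);K=np.array(i['K']);T=np.array(i['extrinsics'])
    x=np.array([(u-K[0,2])/K[0,0],(v-K[1,2])/K[1,1]]);s=x.copy()
    for _ in range(20): s=x/(1+i['k1']*(s@s))
    return T[:3,3],T[:3,:3]@np.array([s[0],s[1],1])
def at(c,u,v,z):
    o,d=ray(c,u,v);return (o+d*(z-o[2])/d[2]).round(4)
E
python3 - <<'E'
from h import *
s=arm.get_state();print(s)
f=[shot(c,c+'0') for c in('scene','side')]
for c in('scene','side'):
    print(c,np.array(arm.camera_info(c)['extrinsics']).round(2).tolist())
for n in 'pot_blue pot_red pot_yellow lid coaster pot_green paint_bottle brush'.split():
    for c in('scene','side'):
        print(n,c,[(np.round(d['position'],3).tolist(),round(d['score'],2)) for d in arm.pinpoint(c,n)])
E
```

```text
{'t': 0.0, 'q': array([ 1.51810949e+00,  3.59387464e-01,  1.10847185e-02, -3.77838268e-04,
       -1.22410120e+00, -2.88068013e-01]), 'qd': array([-0.0007504 , -0.00241168, -0.001548  , -0.00052623, -0.00111615,
        0.00114652]), 'joint_efforts': array([ 1.12979040e-03, -5.82721853e+01,  2.93051022e+01,  6.99689895e+00,
        6.87344917e-03, -1.71944484e-04]), 'eef_pos': array([0.22548603, 0.63582626, 0.29122849]), 'ee_rot': array([ 3.13995036e+00, -1.16214911e-04, -3.40883428e-01]), 'force': array([ 0.09998783, -0.5899074 ,  0.09209955]), 'moment': array([0.03826786, 0.00559607, 0.03594557]), 'gripper_force': 0.0, 'width': 0.08725309289724452}
scene [[0.26, 0.52, -0.81, 1.61], [0.97, -0.13, 0.22, -0.19], [0.01, -0.84, -0.54, 0.72], [0.0, 0.0, 0.0, 1.0]]
side [[0.64, -0.57, 0.51, 0.01], [-0.76, -0.47, 0.44, -0.44], [-0.01, -0.68, -0.74, 0.92], [0.0, 0.0, 0.0, 1.0]]
pot_blue scene [([0.481, -0.278, 0.001], 0.91)]
pot_blue side [([0.48, -0.279, -0.004], 0.61)]
pot_red scene [([0.618, -0.193, 0.002], 0.59)]
pot_red side [([0.62, -0.199, -0.002], 0.84)]
pot_yellow scene [([0.65, 0.025, -0.0], 0.75)]
pot_yellow side [([0.645, 0.023, 0.0], 0.77)]
lid scene [([0.472, -0.038, -0.0], 0.82), ([0.429, 0.076, 0.0], 0.82), ([0.571, -0.067, -0.004], 0.71), ([0.511, -0.143, -0.005], 0.71)]
lid side [([0.431, 0.073, 0.001], 0.94), ([0.472, -0.036, -0.0], 0.9), ([0.57, -0.066, -0.003], 0.58), ([0.509, -0.142, -0.002], 0.56)]
coaster scene [([0.454, 0.25, 0.003], 0.74)]
coaster side [([0.454, 0.25, -0.001], 0.56), ([0.642, 0.027, -0.002], 0.26)]
pot_green scene [([0.632, 0.249, -0.0], 0.77)]
pot_green side [([0.635, 0.25, 0.003], 0.7)]
paint_bottle scene [([0.505, 0.472, -0.001], 0.9)]
paint_bottle side []
brush scene [([0.797, 0.024, -0.001], 0.58)]
brush side [([0.8, 0.028, 0.002], 0.67)]
```

View pics/scene0.png

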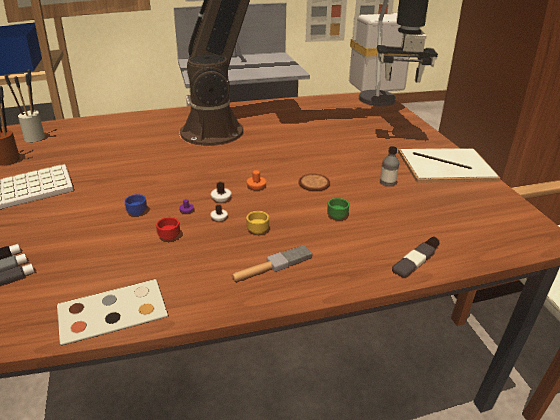

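View pics/side0.png

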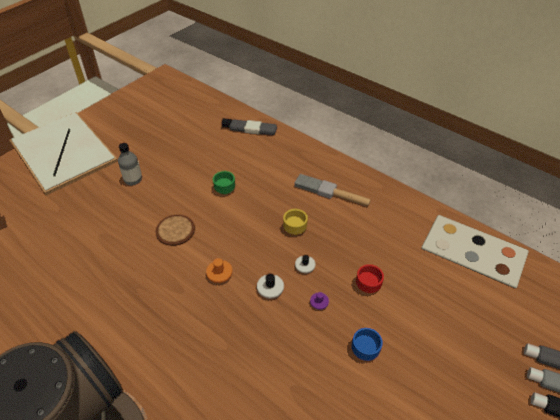

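The scene picture shows the blue pot at (136,205), red at (168,229), yellow at (258,222), green at (338,209) and the coaster at (314,182). There are two white lids: the large one at (221,192) and a small one at (219,214), with orange and purple lids also present. In the side picture the large white lid is at (270,287), i.e. world ≈ (0.472,-0.037), so that is the one meant. The small one is at (0.570,-0.066).

I'll turn to yaw 0 and move over the coaster.

{"fn": "move_arm", "kwargs": {"increments": [{"twist": -0.1137,"jaw": 1},{"twist": -0.1137,"jaw": 1},{"twist": -0.1137,"jaw": 1},{"dx": 0.019,"dy": 0.0322,"jaw": 1},{"dx": 0.019,"dy": 0.0322,"jaw": 1},{"dx": 0.019,"dy": 0.0322,"jaw": 1},{"dx": 0.019,"dy": 0.0322,"jaw": 1},{"dx": 0.019,"dy": 0.0322,"jaw": 1},{"dx": 0.019,"dy": 0.0322,"jaw": 1},{"dx": 0.019,"dy": 0.0322,"jaw": 1},{"dx": 0.019,"dy": 0.0322,"jaw": 1},{"dx": 0.019,"dy": 0.0322,"jaw": 1}], "force": 15}}

```text
$.increments[0]: bad value
```

{"fn": "move_arm", "kwargs": {"increments": [{"dx": 0.019,"dy": 0.0322,"jaw": 1},{"dx": 0.019,"dy": 0.0322,"jaw": 1},{"dx": 0.019,"dy": 0.0322,"jaw": 1},{"jaw": 1},{"jaw": 1},{"jaw": 1}]}}

```text
$.increments[0]: bad value
```

```bash
python3 - <<'E'
from h import *
s=arm.get_state();print(s['t'],s['eef_pos'],s['ee_rot'])
print(np.array(arm.camera_info('wrist')['extrinsics']).round(3).tolist(),arm.camera_info('wrist')['K'])
shot('wrist','w0')
print(arm.pinpoint('wrist','coaster'),arm.pinpoint('wrist','pot_green'))
E
```

```text
0.9 [0.22561103 0.63615911 0.29217489] [-3.14157793e+00 -8.59705803e-06 -3.40802023e-01]
[[-0.334, -0.908, -0.253, 0.294], [-0.943, 0.322, 0.09, 0.611], [-0.0, 0.268, -0.963, 0.384], [0.0, 0.0, 0.0, 1.0]] [[295.02521827   0.         281.5235887 ]
 [  0.         295.02521827 209.58036571]
 [  0.           0.           1.        ]]
[] []
```

View pics/w0.png

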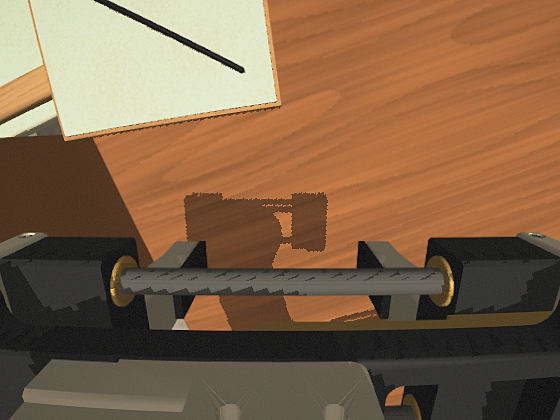

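The moves were refused, probably because each row needs every field. The wrist view looks ahead (+x) of the fingers, and the gripper itself fills the rows below about 240.

{"fn": "move_arm", "kwargs": {"increments": [{"jaw": 1,"dx": 0,"dy": 0,"dz": 0,"twist": -0.1137},{"jaw": 1,"dx": 0,"dy": 0,"dz": 0,"twist": -0.1137},{"jaw": 1,"dx": 0,"dy": 0,"dz": 0,"twist": -0.1137},{"jaw": 1,"dx": 0.016,"dy": 0.0322,"dz": 0,"twist": 0},{"jaw": 1,"dx": 0.016,"dy": 0.0322,"dz": 0,"twist": 0},{"jaw": 1,"dx": 0.016,"dy": 0.0322,"dz": 0,"twist": 0},{"jaw": 1,"dx": 0.016,"dy": 0.0322,"dz": 0,"twist": 0},{"jaw": 1,"dx": 0.016,"dy": 0.0322,"dz": 0,"twist": 0},{"jaw": 1,"dx": 0.016,"dy": 0.0322,"dz": 0,"twist": 0},{"jaw": 1,"dx": 0.016,"dy": 0.0322,"dz": 0,"twist": 0},{"jaw": 1,"dx": 0.016,"dy": 0.0322,"dz": 0,"twist": 0},{"jaw": 1,"dx": 0.016,"dy": 0.0322,"dz": 0,"twist": 0}], "force": 15}}

```text
t: 2.05
eef_pos: [0.3701, 0.3447, 0.2925]
ee_rot: [-3.141, -0.0, 0.001]
force: [1.3, 0.6, -0.5]
width: 0.0877
gripper_force: 0.0
```

{"fn": "move_arm", "kwargs": {"increments": [{"jaw": 1,"dx": 0.005,"dy": 0.0315,"dz": 0,"twist": 0},{"jaw": 1,"dx": 0.005,"dy": 0.0315,"dz": 0,"twist": 0},{"jaw": 1,"dx": 0.005,"dy": 0.0315,"dz": 0,"twist": 0},{"jaw": 1,"dx": 0,"dy": 0,"dz": 0,"twist": 0},{"jaw": 1,"dx": 0,"dy": 0,"dz": 0,"twist": 0}]}}

```text
t: 2.47
eef_pos: [0.385, 0.2506, 0.2927]
ee_rot: [-3.14, -0.001, -0.002]
force: [0.7, 1.0, -0.3]
width: 0.0876
gripper_force: 0.0
```

```bash
python3 - <<'E'
from h import *
s=arm.get_state();print(s['t'],s['eef_pos'],s['ee_rot'])
f=shot('wrist','w1')
for n in('coaster','pot_green'): print([(d['position'],d['score']) for d in arm.pinpoint('wrist',n)])
for d in arm.silhouettes('wrist','coaster'):
    m=d['pixels'].astype(np.uint8); y,x=np.nonzero(m)
    p=np.array([at('wrist',u,v,.008) for u,v in zip(x[::20],y[::20])])
    print(d['score'],m.sum(),x.min(),x.max(),y.min(),y.max(),p.mean(0),(p.min(0)+p.max(0))/2,np.ptp(p,axis=0))
E
```

```text
2.4667 [0.38497844 0.25061301 0.29274753] [-3.14039737e+00 -7.95071169e-04 -1.88563649e-03]
[([0.4534, 0.2479, -0.003], 0.68)]
[([0.4563, 0.2478, -0.0021], 0.36)]
0.73 4777 245 322 89 167 [0.45622343 0.24913682 0.008     ] [0.45625 0.24965 0.008  ] [0.0925 0.0927 0.    ]
```

View pics/w1.png

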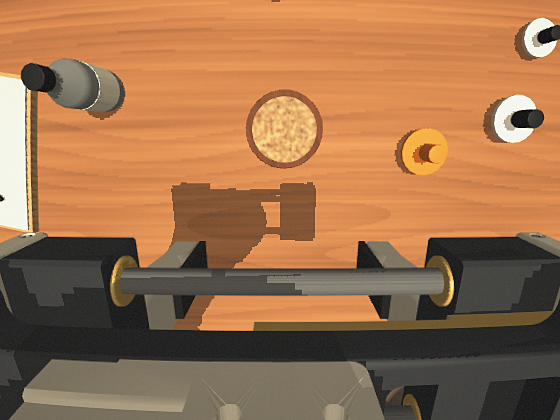

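The wrist picture shows the coaster centred at about (284,128), giving (0.456, 0.2495) at its top height and a 93 mm width, both plausible. The orange lid is at (424,152) and the white lids are at right. Next is the blue pot.

{"fn": "move_arm", "kwargs": {"increments": [{"jaw": 1,"dx": 0.0015,"dy": 0.0378,"dz": 0,"twist": 0},{"jaw": 1,"dx": 0.0015,"dy": 0.0378,"dz": 0,"twist": 0},{"jaw": 1,"dx": 0.0015,"dy": 0.0378,"dz": 0,"twist": 0},{"jaw": 1,"dx": 0.0015,"dy": 0.0378,"dz": 0,"twist": 0},{"jaw": 1,"dx": 0.0015,"dy": 0.0378,"dz": 0,"twist": 0},{"jaw": 1,"dx": 0.0015,"dy": 0.0378,"dz": 0,"twist": 0},{"jaw": 1,"dx": 0.0015,"dy": 0.0378,"dz": 0,"twist": 0},{"jaw": 1,"dx": 0.0015,"dy": 0.0378,"dz": 0,"twist": 0},{"jaw": 1,"dx": 0.0015,"dy": 0.0378,"dz": 0,"twist": 0},{"jaw": 1,"dx": 0.0015,"dy": 0.0378,"dz": 0,"twist": 0},{"jaw": 1,"dx": 0.0015,"dy": 0.0378,"dz": 0,"twist": 0},{"jaw": 1,"dx": 0.0015,"dy": 0.0378,"dz": 0,"twist": 0}]}}

```text
t: 3.67
eef_pos: [0.4033, -0.203, 0.2922]
ee_rot: [3.142, -0.0, 0.002]
force: [1.6, 1.5, 0.8]
width: 0.0878
gripper_force: 0.0
```

{"fn": "move_arm", "kwargs": {"increments": [{"jaw": 1,"dx": 0.0015,"dy": 0.0378,"dz": 0,"twist": 0},{"jaw": 1,"dx": 0.0015,"dy": 0.0378,"dz": 0,"twist": 0},{"jaw": 1,"dx": 0,"dy": 0,"dz": 0,"twist": 0},{"jaw": 1,"dx": 0,"dy": 0,"dz": 0,"twist": 0},{"jaw": 1,"dx": 0,"dy": 0,"dz": 0,"twist": 0}]}}

```text
t: 4.08
eef_pos: [0.4062, -0.277, 0.2916]
ee_rot: [-3.141, 0.001, -0.0]
force: [0.1, 0.4, -0.3]
width: 0.0877
gripper_force: 0.0
```

```bash
cat >> h.py <<'E'
from scipy.optimize import least_squares
def pots(names,c='wrist',ztop=.040,R=.029,zc=None):
    """fit rim circle: upper silhouette; report pinpoint and hull fit of far/lateral boundary at rim height"""
    arm.grab_frame(c)
    for n in names:
        print(n,[(np.round(d['position'],4).tolist(),round(d['score'],2)) for d in arm.pinpoint(c,n)])
        for d in arm.silhouettes(c,n):
            if d['score']<.4: continue
            cs,_=cv2.findContours(d['pixels'].astype(np.uint8),0,cv2.CHAIN_APPROX_NONE)
            q=max(cs,key=len)[:,0]; p=np.array([at(c,u,v,ztop)[:2] for u,v in q])
            # rim circle touches the outline on the side away from the camera: robust fit, known radius
            f=lambda o:np.hypot(*(p-o).T)-R
            r=least_squares(f,(p.min(0)+p.max(0))/2,loss='soft_l1',f_scale=.0007)
            print('  sil',round(d['score'],2),len(p),'fit',r.x.round(4),'bbox',p.min(0),p.max(0),'res',np.median(abs(f(r.x))).round(4))
E
python3 - <<'E'
from h import *
s=arm.get_state();print(s['t'],s['eef_pos'],s['ee_rot'])
shot('wrist','w2')
pots(['pot_blue','pot_red'])
E
```

```text
4.0833 [ 0.40616867 -0.27703521  0.29155198] [-3.14113617e+00  1.23649298e-03 -1.27419739e-04]
pot_blue [([0.4834, -0.2794, -0.0003], 0.83)]
  sil 0.92 145 fit [ 0.4842 -0.2796] bbox [ 0.4563 -0.3078] [ 0.513  -0.2513] res 0.0007
pot_red [([0.6171, -0.1992, 0.0041], 0.9)]
  sil 0.61 130 fit [ 0.585 -0.202] bbox [ 0.5832 -0.2324] [ 0.6103 -0.1736] res 0.0051
```

View pics/w2.png

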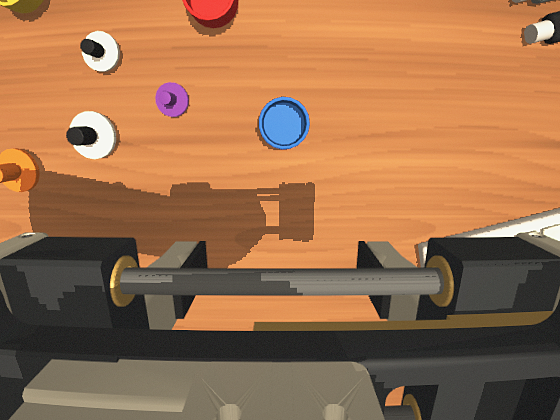

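The picture shows the blue pot at (284,124), giving (0.484,-0.2796) with a 57 mm rim fit, which is right. The red pot is cut off at the top, and the large white lid is at (92,135). Next I descend and grip blue.

{"fn": "move_arm", "kwargs": {"increments": [{"jaw": 1,"dx": 0.026,"dy": 0.002,"dz": 0,"twist": 0},{"jaw": 1,"dx": 0.026,"dy": 0,"dz": 0,"twist": 0},{"jaw": 1,"dx": 0.026,"dy": 0,"dz": 0.03,"twist": 0},{"jaw": 1,"dx": 0,"dy": 0,"dz": 0.036,"twist": 0},{"jaw": 1,"dx": 0,"dy": 0,"dz": 0.036,"twist": 0},{"jaw": 1,"dx": 0,"dy": 0,"dz": 0.036,"twist": 0},{"jaw": 1,"dx": 0,"dy": 0,"dz": 0.036,"twist": 0},{"jaw": 1,"dx": 0,"dy": 0,"dz": 0.025,"twist": 0},{"jaw": 1,"dx": 0,"dy": 0,"dz": 0.011,"twist": 0},{"jaw": 1,"dx": 0,"dy": 0,"dz": 0,"twist": 0},{"jaw": 1,"dx": 0,"dy": 0,"dz": 0,"twist": 0}]}}

```text
t: 5.3
eef_pos: [0.4846, -0.2791, 0.0828]
ee_rot: [3.141, 0.0, 0.001]
force: [0.5, -0.5, -0.2]
width: 0.0876
gripper_force: 0.0
```

{"fn": "move_arm", "kwargs": {"increments": [{"jaw": -1,"dx": 0,"dy": 0,"dz": 0,"twist": 0},{"jaw": -1,"dx": 0,"dy": 0,"dz": 0,"twist": 0},{"jaw": -1,"dx": 0,"dy": 0,"dz": 0,"twist": 0},{"jaw": -1,"dx": 0,"dy": 0,"dz": 0,"twist": 0},{"jaw": -1,"dx": 0,"dy": 0,"dz": 0,"twist": 0},{"jaw": -1,"dx": 0,"dy": 0,"dz": 0,"twist": 0}], "force": 15}}

```text
t: 5.8
eef_pos: [0.4842, -0.2794, 0.0829]
ee_rot: [3.141, -0.001, 0.0]
force: [-0.2, 1.4, 5.1]
width: 0.0586
gripper_force: 15.0
```

{"fn": "move_arm", "kwargs": {"increments": [{"jaw": -1,"dx": 0,"dy": 0,"dz": -0.02,"twist": 0},{"jaw": -1,"dx": 0,"dy": 0,"dz": -0.04,"twist": 0},{"jaw": -1,"dx": 0,"dy": 0,"dz": -0.04,"twist": 0},{"jaw": -1,"dx": -0.002,"dy": -0.0378,"dz": 0,"twist": 0},{"jaw": -1,"dx": -0.002,"dy": -0.0378,"dz": 0,"twist": 0},{"jaw": -1,"dx": -0.002,"dy": -0.0378,"dz": 0,"twist": 0},{"jaw": -1,"dx": -0.002,"dy": -0.0378,"dz": 0,"twist": 0},{"jaw": -1,"dx": -0.002,"dy": -0.0378,"dz": 0,"twist": 0},{"jaw": -1,"dx": -0.002,"dy": -0.0378,"dz": 0,"twist": 0},{"jaw": -1,"dx": -0.002,"dy": -0.0378,"dz": 0,"twist": 0},{"jaw": -1,"dx": -0.002,"dy": -0.0378,"dz": 0,"twist": 0},{"jaw": -1,"dx": -0.002,"dy": -0.0378,"dz": 0,"twist": 0}]}}

```text
t: 6.8
eef_pos: [0.4651, 0.0626, 0.1824]
ee_rot: [-3.141, -0.0, 0.0]
force: [1.5, -0.1, -0.6]
width: 0.0585
gripper_force: 15.0
```

{"fn": "move_arm", "kwargs": {"increments": [{"jaw": -1,"dx": -0.002,"dy": -0.0378,"dz": 0,"twist": 0},{"jaw": -1,"dx": -0.002,"dy": -0.0378,"dz": 0,"twist": 0},{"jaw": -1,"dx": -0.002,"dy": -0.0378,"dz": 0,"twist": 0},{"jaw": -1,"dx": -0.002,"dy": -0.0378,"dz": 0,"twist": 0},{"jaw": -1,"dx": -0.002,"dy": -0.0378,"dz": 0,"twist": 0},{"jaw": -1,"dx": 0,"dy": 0,"dz": 0.03,"twist": 0},{"jaw": -1,"dx": 0,"dy": 0,"dz": 0.03,"twist": 0},{"jaw": -1,"dx": 0,"dy": 0,"dz": 0.02,"twist": 0},{"jaw": -1,"dx": 0,"dy": 0,"dz": 0,"twist": 0},{"jaw": -1,"dx": 0,"dy": 0,"dz": 0,"twist": 0}]}}

```text
t: 7.63
eef_pos: [0.4554, 0.2494, 0.1016]
ee_rot: [3.139, 0.002, 0.001]
force: [-0.0, 0.6, -0.4]
width: 0.0584
gripper_force: 15.0
```

Position is on target. Now lower gently by 11 mm, release and rise.

{"fn": "move_arm", "kwargs": {"increments": [{"jaw": -1,"dx": 0,"dy": 0,"dz": 0.005,"twist": 0},{"jaw": -1,"dx": 0,"dy": 0,"dz": 0.004,"twist": 0},{"jaw": -1,"dx": 0,"dy": 0,"dz": 0.001,"twist": 0},{"jaw": -1,"dx": 0,"dy": 0,"dz": 0.001,"twist": 0},{"jaw": -1,"dx": 0,"dy": 0,"dz": 0,"twist": 0},{"jaw": -1,"dx": 0,"dy": 0,"dz": 0,"twist": 0}]}}

```text
t: 8.13
eef_pos: [0.4559, 0.25, 0.0916]
ee_rot: [-3.141, -0.001, 0.0]
force: [-0.3, -0.4, -0.9]
width: 0.0585
gripper_force: 15.0
```

{"fn": "move_arm", "kwargs": {"increments": [{"jaw": 1,"dx": 0,"dy": 0,"dz": 0,"twist": 0},{"jaw": 1,"dx": 0,"dy": 0,"dz": 0,"twist": 0},{"jaw": 1,"dx": 0,"dy": 0,"dz": 0,"twist": 0},{"jaw": 1,"dx": 0,"dy": 0,"dz": 0,"twist": 0},{"jaw": 1,"dx": 0,"dy": 0,"dz": 0,"twist": 0}]}}

```text
t: 8.55
eef_pos: [0.4558, 0.2499, 0.0912]
ee_rot: [-3.142, -0.0, 0.0]
force: [-0.0, -0.1, -0.5]
width: 0.0847
gripper_force: 0.0
```

{"fn": "move_arm", "kwargs": {"increments": [{"jaw": 1,"dx": 0,"dy": 0,"dz": -0.02,"twist": 0},{"jaw": 1,"dx": 0,"dy": 0,"dz": -0.04,"twist": 0},{"jaw": 1,"dx": 0,"dy": 0,"dz": -0.04,"twist": 0},{"jaw": 1,"dx": -0.025,"dy": 0,"dz": -0.033,"twist": 0},{"jaw": 1,"dx": -0.025,"dy": 0,"dz": -0.033,"twist": 0},{"jaw": 1,"dx": -0.025,"dy": 0,"dz": -0.033,"twist": 0},{"jaw": 1,"dx": 0,"dy": 0,"dz": 0,"twist": 0},{"jaw": 1,"dx": 0,"dy": 0,"dz": 0,"twist": 0}]}}

```text
t: 9.22
eef_pos: [0.3803, 0.2506, 0.2928]
ee_rot: [-3.137, -0.003, 0.002]
force: [-0.5, 0.3, -1.0]
width: 0.0876
gripper_force: 0.0
```

```bash
python3 - <<'E'
from h import *
s=arm.get_state();print(s['t'],s['eef_pos'],s['ee_rot'])
pots(['pot_blue'],ztop=.048)
for d in arm.silhouettes('wrist','coaster'):
    y,x=np.nonzero(d['pixels']);p=np.array([at('wrist',u,v,.008) for u,v in zip(x[::10],y[::10])]);print((p.min(0)+p.max(0))/2,np.ptp(p,axis=0))
E
```

```text
9.2167 [0.38030568 0.25057067 0.2927742 ] [-3.13653219e+00 -3.28046996e-03  2.14892014e-03]
pot_blue [([0.4549, 0.2517, 0.008], 0.9)]
  sil 0.82 144 fit [0.4546 0.247 ] bbox [0.4277 0.2196] [0.4827 0.2743] res 0.0017
[0.45475 0.24385 0.008  ] [0.0925 0.0931 0.    ]
```

Blue stands near the middle of the coaster. On to the red pot.

{"fn": "move_arm", "kwargs": {"increments": [{"jaw": 1,"dx": 0.0133,"dy": 0.0373,"dz": 0,"twist": 0},{"jaw": 1,"dx": 0.0133,"dy": 0.0373,"dz": 0,"twist": 0},{"jaw": 1,"dx": 0.0133,"dy": 0.0373,"dz": 0,"twist": 0},{"jaw": 1,"dx": 0.0133,"dy": 0.0373,"dz": 0,"twist": 0},{"jaw": 1,"dx": 0.0133,"dy": 0.0373,"dz": 0,"twist": 0},{"jaw": 1,"dx": 0.0133,"dy": 0.0373,"dz": 0,"twist": 0},{"jaw": 1,"dx": 0.0133,"dy": 0.0373,"dz": 0,"twist": 0},{"jaw": 1,"dx": 0.0133,"dy": 0.0373,"dz": 0,"twist": 0},{"jaw": 1,"dx": 0.0133,"dy": 0.0373,"dz": 0,"twist": 0},{"jaw": 1,"dx": 0.0133,"dy": 0.0373,"dz": 0,"twist": 0},{"jaw": 1,"dx": 0.0133,"dy": 0.0373,"dz": 0,"twist": 0},{"jaw": 1,"dx": 0.0133,"dy": 0.0373,"dz": 0,"twist": 0}]}}

```text
t: 10.42
eef_pos: [0.5406, -0.2004, 0.2881]
ee_rot: [-3.141, 0.003, -0.001]
force: [0.2, 1.6, 0.4]
width: 0.0875
gripper_force: 0.0
```

{"fn": "move_arm", "kwargs": {"increments": [{"jaw": 1,"dx": 0,"dy": 0,"dz": 0,"twist": 0},{"jaw": 1,"dx": 0,"dy": 0,"dz": 0,"twist": 0},{"jaw": 1,"dx": 0,"dy": 0,"dz": 0,"twist": 0},{"jaw": 1,"dx": 0,"dy": 0,"dz": 0,"twist": 0}]}}

```text
t: 10.75
eef_pos: [0.5402, -0.1972, 0.2892]
ee_rot: [-3.141, 0.002, 0.001]
force: [-0.0, 0.4, 0.6]
width: 0.0876
gripper_force: 0.0
```

```bash
python3 - <<'E'
from h import *
for i in range(2):
    s=arm.get_state();print(s['t'],s['eef_pos'],s['ee_rot'])
    pots(['pot_red'])
E
```

```text
10.75 [ 0.54015107 -0.19721136  0.2891908 ] [-3.14138015e+00  1.83637416e-03  5.20516459e-04]
pot_red [([0.6197, -0.2005, 0.0029], 0.97)]
  sil 0.59 148 fit [ 0.6198 -0.1997] bbox [ 0.5916 -0.2281] [ 0.6478 -0.172 ] res 0.0008
10.9 [ 0.54041621 -0.19661673  0.29028851] [-3.14151700e+00 -1.43961319e-04  1.93103567e-03]
pot_red [([0.6171, -0.2015, 0.0017], 0.64)]
  sil 0.61 145 fit [ 0.619  -0.2011] bbox [ 0.5907 -0.2305] [ 0.647  -0.1712] res 0.0008
```

{"fn": "move_arm", "kwargs": {"increments": [{"jaw": 1,"dx": 0.026,"dy": 0.003,"dz": 0,"twist": 0},{"jaw": 1,"dx": 0.026,"dy": 0,"dz": 0,"twist": 0},{"jaw": 1,"dx": 0.027,"dy": 0,"dz": 0.03,"twist": 0},{"jaw": 1,"dx": 0,"dy": 0,"dz": 0.036,"twist": 0},{"jaw": 1,"dx": 0,"dy": 0,"dz": 0.036,"twist": 0},{"jaw": 1,"dx": 0,"dy": 0,"dz": 0.036,"twist": 0},{"jaw": 1,"dx": 0,"dy": 0,"dz": 0.036,"twist": 0},{"jaw": 1,"dx": 0,"dy": 0,"dz": 0.022,"twist": 0},{"jaw": 1,"dx": 0,"dy": 0,"dz": 0.011,"twist": 0},{"jaw": 1,"dx": 0,"dy": 0,"dz": 0,"twist": 0},{"jaw": 1,"dx": 0,"dy": 0,"dz": 0,"twist": 0}]}}

```text
t: 11.97
eef_pos: [0.6201, -0.2005, 0.0839]
ee_rot: [3.141, -0.0, 0.001]
force: [0.9, 0.2, 0.8]
width: 0.0875
gripper_force: 0.0
```

{"fn": "move_arm", "kwargs": {"increments": [{"jaw": -1,"dx": 0,"dy": 0,"dz": 0,"twist": 0},{"jaw": -1,"dx": 0,"dy": 0,"dz": 0,"twist": 0},{"jaw": -1,"dx": 0,"dy": 0,"dz": 0,"twist": 0},{"jaw": -1,"dx": 0,"dy": 0,"dz": 0,"twist": 0},{"jaw": -1,"dx": 0,"dy": 0,"dz": 0,"twist": 0},{"jaw": -1,"dx": 0,"dy": 0,"dz": 0,"twist": 0}]}}

```text
t: 12.47
eef_pos: [0.6198, -0.2006, 0.084]
ee_rot: [3.142, -0.001, 0.0]
force: [-0.1, 1.2, 4.6]
width: 0.0587
gripper_force: 15.0
```

{"fn": "move_arm", "kwargs": {"increments": [{"jaw": -1,"dx": 0,"dy": 0,"dz": -0.02,"twist": 0},{"jaw": -1,"dx": 0,"dy": 0,"dz": -0.035,"twist": 0},{"jaw": -1,"dx": 0,"dy": 0,"dz": -0.035,"twist": 0},{"jaw": -1,"dx": 0,"dy": 0,"dz": -0.03,"twist": 0},{"jaw": -1,"dx": -0.0137,"dy": -0.0376,"dz": 0,"twist": 0},{"jaw": -1,"dx": -0.0137,"dy": -0.0376,"dz": 0,"twist": 0},{"jaw": -1,"dx": -0.0137,"dy": -0.0376,"dz": 0,"twist": 0},{"jaw": -1,"dx": -0.0137,"dy": -0.0376,"dz": 0,"twist": 0},{"jaw": -1,"dx": -0.0137,"dy": -0.0376,"dz": 0,"twist": 0},{"jaw": -1,"dx": -0.0137,"dy": -0.0376,"dz": 0,"twist": 0},{"jaw": -1,"dx": -0.0137,"dy": -0.0376,"dz": 0,"twist": 0},{"jaw": -1,"dx": -0.0137,"dy": -0.0376,"dz": 0,"twist": 0}]}}

```text
t: 13.47
eef_pos: [0.5087, 0.1016, 0.2033]
ee_rot: [-3.141, -0.0, 0.0]
force: [0.9, 0.9, -0.9]
width: 0.0583
gripper_force: 15.0
```

{"fn": "move_arm", "kwargs": {"increments": [{"jaw": -1,"dx": -0.0137,"dy": -0.0376,"dz": 0,"twist": 0},{"jaw": -1,"dx": -0.0137,"dy": -0.0376,"dz": 0,"twist": 0},{"jaw": -1,"dx": -0.0137,"dy": -0.0376,"dz": 0,"twist": 0},{"jaw": -1,"dx": -0.0137,"dy": -0.0376,"dz": 0,"twist": 0},{"jaw": -1,"dx": 0,"dy": 0,"dz": 0.03,"twist": 0},{"jaw": -1,"dx": 0,"dy": 0,"dz": 0.024,"twist": 0},{"jaw": -1,"dx": 0,"dy": 0,"dz": 0,"twist": 0},{"jaw": -1,"dx": 0,"dy": 0,"dz": 0,"twist": 0},{"jaw": -1,"dx": 0,"dy": 0,"dz": 0,"twist": 0}]}}

```text
t: 14.22
eef_pos: [0.4556, 0.2506, 0.1502]
ee_rot: [-3.141, -0.001, 0.0]
force: [0.3, -0.1, -0.6]
width: 0.0583
gripper_force: 15.0
```

```bash
python3 - <<'E'
from h import *
s=arm.get_state();print(s['t'],s['eef_pos'],s['ee_rot'])
a=shot('scene','s1');b=shot('side','s2')
a=cv2.resize(a[130:230,260:360],(600,600),interpolation=2)[:, :400]
c=cv2.resize(b[180:280,125:225],(600,600),interpolation=2)[:, :400]
cv2.imwrite('pics/c1.png',np.hstack([cv2.resize(x,(390,585)) for x in(a,c)]))
E
```

```text
14.2167 [0.45558938 0.2505511  0.1502203 ] [-3.14141830e+00 -8.28027128e-04  2.17653709e-04]
```

View pics/c1.png

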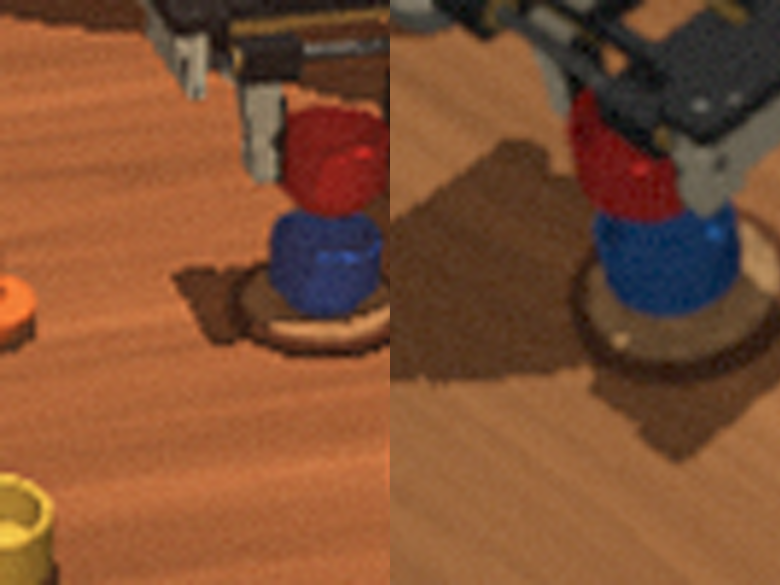

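Red hangs above blue and looks well aligned in both views. I'll lower it and watch the force.

{"fn": "move_arm", "kwargs": {"increments": [{"jaw": -1,"dx": 0,"dy": 0,"dz": 0.006,"twist": 0},{"jaw": -1,"dx": 0,"dy": 0,"dz": 0.006,"twist": 0},{"jaw": -1,"dx": 0,"dy": 0,"dz": 0.005,"twist": 0},{"jaw": -1,"dx": 0,"dy": 0,"dz": 0.003,"twist": 0},{"jaw": -1,"dx": 0,"dy": 0,"dz": 0,"twist": 0}]}}

```text
t: 14.73
eef_pos: [0.4546, 0.25, 0.1282]
ee_rot: [3.14, 0.001, 0.0]
force: [-0.4, 0.2, -0.4]
width: 0.0582
gripper_force: 15.0
```

{"fn": "move_arm", "kwargs": {"increments": [{"jaw": -1,"dx": 0,"dy": 0,"dz": 0.004,"twist": 0},{"jaw": -1,"dx": 0,"dy": 0,"dz": 0.003,"twist": 0},{"jaw": -1,"dx": 0,"dy": 0,"dz": 0.001,"twist": 0},{"jaw": -1,"dx": 0,"dy": 0,"dz": 0,"twist": 0},{"jaw": -1,"dx": 0,"dy": 0,"dz": 0,"twist": 0}]}}

```text
t: 15.15
eef_pos: [0.4549, 0.2506, 0.1211]
ee_rot: [3.141, 0.0, 0.0]
force: [0.8, -0.9, -0.8]
width: 0.0582
gripper_force: 15.0
```

{"fn": "move_arm", "kwargs": {"increments": [{"jaw": -1,"dx": 0,"dy": 0,"dz": 0.001,"twist": 0},{"jaw": -1,"dx": 0,"dy": 0,"dz": 0,"twist": 0},{"jaw": 1,"dx": 0,"dy": 0,"dz": 0,"twist": 0},{"jaw": 1,"dx": 0,"dy": 0,"dz": 0,"twist": 0},{"jaw": 1,"dx": 0,"dy": 0,"dz": 0,"twist": 0},{"jaw": 1,"dx": 0,"dy": 0,"dz": 0,"twist": 0},{"jaw": 1,"dx": 0,"dy": 0,"dz": 0,"twist": 0},{"jaw": 1,"dx": 0,"dy": 0,"dz": -0.02,"twist": 0},{"jaw": 1,"dx": 0,"dy": 0,"dz": -0.04,"twist": 0},{"jaw": 1,"dx": 0,"dy": 0,"dz": -0.04,"twist": 0},{"jaw": 1,"dx": 0,"dy": 0,"dz": -0.04,"twist": 0},{"jaw": 1,"dx": 0,"dy": 0,"dz": -0.03,"twist": 0}]}}

```text
t: 16.15
eef_pos: [0.4553, 0.2506, 0.2939]
ee_rot: [-3.14, -0.002, 0.001]
force: [1.4, 1.1, 0.1]
width: 0.0873
gripper_force: 0.0
```

{"fn": "move_arm", "kwargs": {"increments": [{"jaw": 1,"dx": 0.0163,"dy": 0.0323,"dz": 0,"twist": 0},{"jaw": 1,"dx": 0.0163,"dy": 0.0323,"dz": 0,"twist": 0},{"jaw": 1,"dx": 0.0163,"dy": 0.0323,"dz": 0,"twist": 0},{"jaw": 1,"dx": 0.0163,"dy": 0.0323,"dz": 0,"twist": 0},{"jaw": 1,"dx": 0.0163,"dy": 0.0323,"dz": 0,"twist": 0},{"jaw": 1,"dx": 0.0163,"dy": 0.0323,"dz": 0,"twist": 0},{"jaw": 1,"dx": 0.0163,"dy": 0.0323,"dz": 0,"twist": 0},{"jaw": 1,"dx": 0,"dy": 0,"dz": 0,"twist": 0},{"jaw": 1,"dx": 0,"dy": 0,"dz": 0,"twist": 0},{"jaw": 1,"dx": 0,"dy": 0,"dz": 0,"twist": 0}]}}

```text
t: 16.98
eef_pos: [0.569, 0.0242, 0.2899]
ee_rot: [-3.142, 0.0, -0.001]
force: [-0.0, -0.0, 0.9]
width: 0.0881
gripper_force: 0.0
```

```bash
python3 - <<'E'
from h import *
for i in range(2):
    s=arm.get_state();print(s['t'],s['eef_pos'],s['ee_rot'])
    pots(['pot_yellow'])
a=shot('scene','s3');b=shot('side','s4')
for c in('scene','side'): print([(d['position'],d['score']) for d in arm.pinpoint(c,'pot_red')])
cv2.imwrite('pics/c2.png',np.hstack([cv2.resize(x,(390,585),interpolation=2) for x in(a[140:215,290:340],b[180:255,150:200])]))
E
```

```text
16.9833 [0.56895321 0.0241548  0.28990612] [-3.14157365e+00  4.69287107e-04 -9.04994797e-04]
pot_yellow []
  sil 0.71 145 fit [0.6466 0.0281] bbox [ 6.188e-01 -5.000e-04] [0.6751 0.0567] res 0.001
17.1333 [0.5688     0.0253679  0.29031088] [-3.14141219e+00 -2.01553454e-04  1.69178825e-03]
pot_yellow [([0.6431, 0.0269, -0.0032], 0.79)]
  sil 0.94 145 fit [0.6468 0.0266] bbox [ 0.6179 -0.0016] [0.6742 0.0544] res 0.0011
[([0.4542, 0.2567, 0.0377], 0.75), ([0.6497, 0.0272, -0.0011], 0.24)]
[([0.4559, 0.2526, 0.0338], 0.6)]
```

View pics/c2.png

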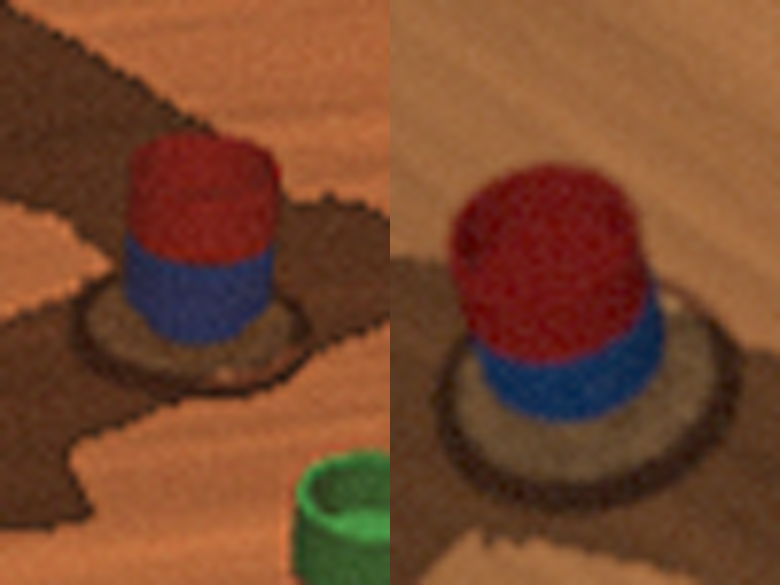

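Red is nested on blue upright (underside ≈ 36 mm), near the coaster's middle. Next is yellow at (0.6467, 0.027).

{"fn": "move_arm", "kwargs": {"increments": [{"jaw": 1,"dx": 0.026,"dy": -0.002,"dz": 0,"twist": 0},{"jaw": 1,"dx": 0.026,"dy": 0,"dz": 0,"twist": 0},{"jaw": 1,"dx": 0.026,"dy": 0,"dz": 0.03,"twist": 0},{"jaw": 1,"dx": 0,"dy": 0,"dz": 0.036,"twist": 0},{"jaw": 1,"dx": 0,"dy": 0,"dz": 0.036,"twist": 0},{"jaw": 1,"dx": 0,"dy": 0,"dz": 0.036,"twist": 0},{"jaw": 1,"dx": 0,"dy": 0,"dz": 0.036,"twist": 0},{"jaw": 1,"dx": 0,"dy": 0,"dz": 0.022,"twist": 0},{"jaw": 1,"dx": 0,"dy": 0,"dz": 0.01,"twist": 0},{"jaw": 1,"dx": 0,"dy": 0,"dz": 0,"twist": 0},{"jaw": 1,"dx": 0,"dy": 0,"dz": 0,"twist": 0}]}}

```text
t: 18.4
eef_pos: [0.6477, 0.0266, 0.0848]
ee_rot: [3.141, -0.0, 0.001]
force: [-0.1, 0.2, 1.4]
width: 0.0876
gripper_force: 0.0
```

{"fn": "move_arm", "kwargs": {"increments": [{"jaw": -1,"dx": 0,"dy": 0,"dz": 0,"twist": 0},{"jaw": -1,"dx": 0,"dy": 0,"dz": 0,"twist": 0},{"jaw": -1,"dx": 0,"dy": 0,"dz": 0,"twist": 0},{"jaw": -1,"dx": 0,"dy": 0,"dz": 0,"twist": 0},{"jaw": -1,"dx": 0,"dy": 0,"dz": 0,"twist": 0},{"jaw": -1,"dx": 0,"dy": 0,"dz": 0,"twist": 0}]}}

```text
t: 18.9
eef_pos: [0.6474, 0.0266, 0.085]
ee_rot: [-3.141, -0.001, 0.0]
force: [-2.0, -0.1, 3.9]
width: 0.0583
gripper_force: 15.0
```

{"fn": "move_arm", "kwargs": {"increments": [{"jaw": -1,"dx": 0,"dy": 0,"dz": -0.02,"twist": 0},{"jaw": -1,"dx": 0,"dy": 0,"dz": -0.04,"twist": 0},{"jaw": -1,"dx": 0,"dy": 0,"dz": -0.04,"twist": 0},{"jaw": -1,"dx": 0,"dy": 0,"dz": -0.04,"twist": 0},{"jaw": -1,"dx": -0.024,"dy": -0.028,"dz": -0.01,"twist": 0},{"jaw": -1,"dx": -0.024,"dy": -0.028,"dz": -0.01,"twist": 0},{"jaw": -1,"dx": -0.024,"dy": -0.028,"dz": 0,"twist": 0},{"jaw": -1,"dx": -0.024,"dy": -0.028,"dz": 0,"twist": 0},{"jaw": -1,"dx": -0.024,"dy": -0.028,"dz": 0,"twist": 0},{"jaw": -1,"dx": -0.024,"dy": -0.028,"dz": 0,"twist": 0},{"jaw": -1,"dx": -0.024,"dy": -0.028,"dz": 0,"twist": 0},{"jaw": -1,"dx": -0.024,"dy": -0.028,"dz": 0,"twist": 0}]}}

```text
t: 19.9
eef_pos: [0.4535, 0.2513, 0.2443]
ee_rot: [-3.141, -0.0, 0.0]
force: [0.9, 1.6, -1.6]
width: 0.0584
gripper_force: 15.0
```

{"fn": "move_arm", "kwargs": {"increments": [{"jaw": -1,"dx": 0,"dy": 0,"dz": 0.03,"twist": 0},{"jaw": -1,"dx": 0,"dy": 0,"dz": 0.025,"twist": 0},{"jaw": -1,"dx": 0,"dy": 0,"dz": 0.013,"twist": 0},{"jaw": -1,"dx": 0,"dy": 0,"dz": 0,"twist": 0},{"jaw": -1,"dx": 0,"dy": 0,"dz": 0,"twist": 0},{"jaw": -1,"dx": 0,"dy": 0,"dz": 0,"twist": 0}]}}

```text
t: 20.4
eef_pos: [0.4556, 0.2507, 0.1772]
ee_rot: [-3.141, -0.001, 0.0]
force: [-0.2, 0.2, -0.4]
width: 0.0583
gripper_force: 15.0
```

{"fn": "move_arm", "kwargs": {"increments": [{"jaw": -1,"dx": 0,"dy": 0,"dz": 0.007,"twist": 0},{"jaw": -1,"dx": 0,"dy": 0,"dz": 0.006,"twist": 0},{"jaw": -1,"dx": 0,"dy": 0,"dz": 0.005,"twist": 0},{"jaw": -1,"dx": 0,"dy": 0,"dz": 0.003,"twist": 0},{"jaw": -1,"dx": 0,"dy": 0,"dz": 0,"twist": 0}]}}

```text
t: 20.82
eef_pos: [0.4547, 0.25, 0.1543]
ee_rot: [3.141, 0.001, -0.0]
force: [-0.4, -0.2, -1.0]
width: 0.0583
gripper_force: 15.0
```

```bash
python3 - <<'E'
from h import *
s=arm.get_state();print(s['t'],s['eef_pos'],s['ee_rot'],s['force'])
E
```

```text
20.8167 [0.45474372 0.2500027  0.15433279] [ 3.14064710e+00  9.92542926e-04 -4.31548515e-05] [-0.42394656 -0.19721238 -0.95786585]
```

Yellow's foot is inside the red mouth with no contact force. I'll finish seating it, release, and go view the lid from (0.395,-0.037).

{"fn": "move_arm", "kwargs": {"increments": [{"jaw": -1,"dx": 0,"dy": 0,"dz": 0.004,"twist": 0},{"jaw": -1,"dx": 0,"dy": 0,"dz": 0.002,"twist": 0},{"jaw": -1,"dx": 0,"dy": 0,"dz": 0.001,"twist": 0},{"jaw": -1,"dx": 0,"dy": 0,"dz": 0,"twist": 0},{"jaw": -1,"dx": 0,"dy": 0,"dz": 0,"twist": 0}]}}

```text
t: 21.23
eef_pos: [0.4554, 0.2506, 0.149]
ee_rot: [-3.141, -0.001, 0.001]
force: [-2.2, -1.1, 6.4]
width: 0.0588
gripper_force: 15.0
```

{"fn": "move_arm", "kwargs": {"increments": [{"jaw": 1,"dx": 0,"dy": 0,"dz": 0,"twist": 0},{"jaw": 1,"dx": 0,"dy": 0,"dz": 0,"twist": 0},{"jaw": 1,"dx": 0,"dy": 0,"dz": 0,"twist": 0},{"jaw": 1,"dx": 0,"dy": 0,"dz": 0,"twist": 0},{"jaw": 1,"dx": 0,"dy": 0,"dz": 0,"twist": 0},{"jaw": 1,"dx": 0,"dy": 0,"dz": -0.02,"twist": 0},{"jaw": 1,"dx": 0,"dy": 0,"dz": -0.04,"twist": 0},{"jaw": 1,"dx": 0,"dy": 0,"dz": -0.04,"twist": 0},{"jaw": 1,"dx": 0,"dy": 0,"dz": -0.04,"twist": 0}]}}

```text
t: 21.98
eef_pos: [0.4547, 0.25, 0.2896]
ee_rot: [3.141, 0.001, 0.0]
force: [0.7, 1.1, -0.9]
width: 0.0879
gripper_force: 0.0
```

{"fn": "move_arm", "kwargs": {"increments": [{"jaw": 1,"dx": -0.0075,"dy": 0.036,"dz": 0,"twist": 0},{"jaw": 1,"dx": -0.0075,"dy": 0.036,"dz": 0,"twist": 0},{"jaw": 1,"dx": -0.0075,"dy": 0.036,"dz": 0,"twist": 0},{"jaw": 1,"dx": -0.0075,"dy": 0.036,"dz": 0,"twist": 0},{"jaw": 1,"dx": -0.0075,"dy": 0.036,"dz": 0,"twist": 0},{"jaw": 1,"dx": -0.0075,"dy": 0.036,"dz": 0,"twist": 0},{"jaw": 1,"dx": -0.0075,"dy": 0.036,"dz": 0,"twist": 0},{"jaw": 1,"dx": -0.0075,"dy": 0.036,"dz": 0,"twist": 0},{"jaw": 1,"dx": 0,"dy": 0,"dz": 0,"twist": 0},{"jaw": 1,"dx": 0,"dy": 0,"dz": 0,"twist": 0},{"jaw": 1,"dx": 0,"dy": 0,"dz": 0,"twist": 0}]}}

```text
t: 22.9
eef_pos: [0.3952, -0.0378, 0.2883]
ee_rot: [-3.141, -0.001, -0.001]
force: [1.0, 1.0, -0.4]
width: 0.0875
gripper_force: 0.0
```

```bash
python3 - <<'E'
from h import *
for i in range(2):
    s=arm.get_state();print(s['t'],s['eef_pos'],s['ee_rot'])
    pots(['lid'],ztop=.018)
w=shot('wrist','w5');a=shot('scene','s5');b=shot('side','s6')
for c in('scene','side'): print([(d['position'],d['score']) for d in arm.pinpoint(c,'pot_yellow')])
cv2.imwrite('pics/c3.png',np.hstack([cv2.resize(x,(260,390),interpolation=2) for x in(a[140:215,290:340],b[180:255,150:200])]+[cv2.resize(w[:230],(260,107))]*0))
cv2.imwrite('pics/c3.png',np.vstack([cv2.imread('pics/c3.png'),cv2.resize(w[60:200],(520,130))]))
E
```

```text
22.9 [ 0.39521068 -0.03775926  0.28828806] [-3.14130954e+00 -5.19993992e-04 -1.00412120e-03]
lid [([0.4716, -0.0435, 0.0021], 0.93), ([0.43, 0.0749, 0.0036], 0.87), ([0.5135, -0.1436, -0.0048], 0.87), ([0.5655, -0.0622, 0.0001], 0.65)]
  sil 0.83 131 fit [0.4302 0.0721] bbox [0.4013 0.0434] [0.4575 0.101 ] res 0.0007
  sil 0.75 98 fit [ 0.5019 -0.145 ] bbox [ 0.4934 -0.1602] [ 0.531  -0.1201] res 0.0065
  sil 0.6 112 fit [ 0.5596 -0.0582] bbox [ 0.5459 -0.0825] [ 0.5885 -0.0389] res 0.0058
23.05 [ 0.39543095 -0.03675597  0.28809142] [3.14156866e+00 1.73036070e-04 1.70016897e-03]
lid [([0.4279, 0.0747, 0.001], 0.87), ([0.5123, -0.1428, -0.0038], 0.63), ([0.4757, -0.042, -0.0006], 0.56), ([0.5629, -0.0614, -0.0], 0.56)]
  sil 0.93 131 fit [0.4304 0.0711] bbox [0.4024 0.0421] [0.4584 0.0998] res 0.0007
  sil 0.89 114 fit [ 0.5597 -0.0641] bbox [ 0.5457 -0.0837] [ 0.5893 -0.0412] res 0.0059
  sil 0.8 98 fit [ 0.501  -0.1464] bbox [ 0.4922 -0.1622] [ 0.5308 -0.1225] res 0.0063
  sil 0.58 138 fit [ 0.472  -0.0414] bbox [ 0.444  -0.0701] [ 0.5002 -0.0131] res 0.0007
[([0.4569, 0.2492, 0.0632], 0.85), ([0.4548, 0.2572, 0.0395], 0.67)]
[([0.4547, 0.2483, 0.063], 0.58)]
```

View pics/c3.png

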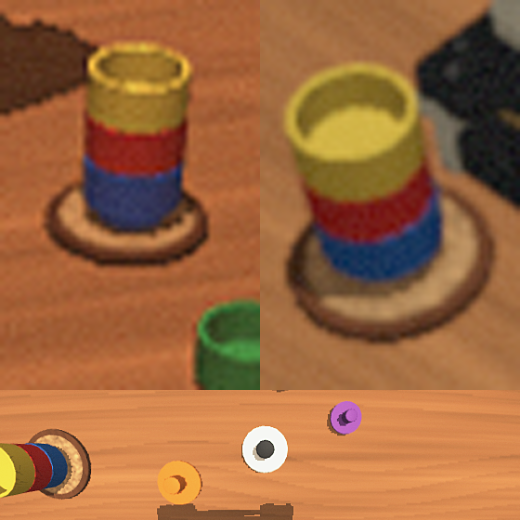

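Yellow is seated on red (underside ≈ 63–64 mm), and the stack is upright and central on the coaster. The large white lid is at (265,449) in the strip, giving (0.472,-0.041), and its 57 mm disc matches. Next I take its knob.

{"fn": "move_arm", "kwargs": {"increments": [{"jaw": 1,"dx": 0.026,"dy": 0.003,"dz": 0,"twist": 0},{"jaw": 1,"dx": 0.026,"dy": 0,"dz": 0,"twist": 0},{"jaw": 1,"dx": 0.025,"dy": 0,"dz": 0.03,"twist": 0},{"jaw": 1,"dx": 0,"dy": 0,"dz": 0.036,"twist": 0},{"jaw": 1,"dx": 0,"dy": 0,"dz": 0.036,"twist": 0},{"jaw": 1,"dx": 0,"dy": 0,"dz": 0.036,"twist": 0},{"jaw": 1,"dx": 0,"dy": 0,"dz": 0.036,"twist": 0},{"jaw": 1,"dx": 0,"dy": 0,"dz": 0.018,"twist": 0},{"jaw": 1,"dx": 0,"dy": 0,"dz": 0.008,"twist": 0},{"jaw": 1,"dx": 0,"dy": 0,"dz": 0,"twist": 0},{"jaw": 1,"dx": 0,"dy": 0,"dz": 0,"twist": 0}]}}

```text
t: 24.37
eef_pos: [0.4728, -0.0404, 0.0887]
ee_rot: [3.141, -0.0, 0.001]
force: [-0.4, 0.4, 0.7]
width: 0.0874
gripper_force: 0.0
```

{"fn": "move_arm", "kwargs": {"increments": [{"jaw": -1,"dx": 0,"dy": 0,"dz": 0,"twist": 0},{"jaw": -1,"dx": 0,"dy": 0,"dz": 0,"twist": 0},{"jaw": -1,"dx": 0,"dy": 0,"dz": 0,"twist": 0},{"jaw": -1,"dx": 0,"dy": 0,"dz": 0,"twist": 0},{"jaw": -1,"dx": 0,"dy": 0,"dz": 0,"twist": 0},{"jaw": -1,"dx": 0,"dy": 0,"dz": 0,"twist": 0},{"jaw": -1,"dx": 0,"dy": 0,"dz": 0,"twist": 0},{"jaw": -1,"dx": 0,"dy": 0,"dz": 0,"twist": 0},{"jaw": -1,"dx": 0,"dy": 0,"dz": 0,"twist": 0}]}}

```text
t: 25.12
eef_pos: [0.4721, -0.0406, 0.0881]
ee_rot: [3.142, 0.0, 0.0]
force: [-0.4, 0.5, 0.8]
width: 0.0331
gripper_force: 0.0
```

{"fn": "move_arm", "kwargs": {"increments": [{"jaw": -1,"dx": 0,"dy": 0,"dz": 0,"twist": 0},{"jaw": -1,"dx": 0,"dy": 0,"dz": 0,"twist": 0},{"jaw": -1,"dx": 0,"dy": 0,"dz": 0,"twist": 0},{"jaw": -1,"dx": 0,"dy": 0,"dz": 0,"twist": 0},{"jaw": -1,"dx": 0,"dy": 0,"dz": 0,"twist": 0}]}}

```text
t: 25.53
eef_pos: [0.4721, -0.0406, 0.0881]
ee_rot: [3.142, 0.0, 0.0]
force: [-0.1, -0.0, -1.0]
width: 0.0212
gripper_force: 15.0
```

{"fn": "move_arm", "kwargs": {"increments": [{"jaw": -1,"dx": 0,"dy": 0,"dz": -0.02,"twist": 0},{"jaw": -1,"dx": 0,"dy": 0,"dz": -0.04,"twist": 0},{"jaw": -1,"dx": 0,"dy": 0,"dz": -0.04,"twist": 0},{"jaw": -1,"dx": 0,"dy": 0,"dz": -0.04,"twist": 0},{"jaw": -1,"dx": 0,"dy": 0,"dz": -0.04,"twist": 0},{"jaw": -1,"dx": -0.0021,"dy": -0.0363,"dz": 0,"twist": 0},{"jaw": -1,"dx": -0.0021,"dy": -0.0363,"dz": 0,"twist": 0},{"jaw": -1,"dx": -0.0021,"dy": -0.0363,"dz": 0,"twist": 0},{"jaw": -1,"dx": -0.0021,"dy": -0.0363,"dz": 0,"twist": 0},{"jaw": -1,"dx": -0.0021,"dy": -0.0363,"dz": 0,"twist": 0},{"jaw": -1,"dx": -0.0021,"dy": -0.0363,"dz": 0,"twist": 0},{"jaw": -1,"dx": -0.0021,"dy": -0.0363,"dz": 0,"twist": 0}]}}

```text
t: 26.53
eef_pos: [0.4567, 0.2152, 0.2683]
ee_rot: [-3.141, -0.0, 0.0]
force: [1.2, 0.6, 0.2]
width: 0.022
gripper_force: 15.0
```

{"fn": "move_arm", "kwargs": {"increments": [{"jaw": -1,"dx": -0.0021,"dy": -0.0363,"dz": 0,"twist": 0},{"jaw": -1,"dx": 0,"dy": 0,"dz": 0.03,"twist": 0},{"jaw": -1,"dx": 0,"dy": 0,"dz": 0.02,"twist": 0},{"jaw": -1,"dx": 0,"dy": 0,"dz": 0.01,"twist": 0},{"jaw": -1,"dx": 0,"dy": 0,"dz": 0,"twist": 0},{"jaw": -1,"dx": 0,"dy": 0,"dz": 0,"twist": 0}]}}

```text
t: 27.03
eef_pos: [0.4554, 0.2495, 0.2084]
ee_rot: [3.141, 0.0, 0.0]
force: [0.4, 0.1, 0.4]
width: 0.0212
gripper_force: 15.0
```

```bash
python3 - <<'E'
from h import *
a=shot('scene','s7');b=shot('side','s8')
cv2.imwrite('pics/c4.png',np.hstack([cv2.resize(x,(390,585),interpolation=2) for x in(a[125:200,290:340],b[150:225,145:195])]))
E
```

```text
(no output)
```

View pics/c4.png

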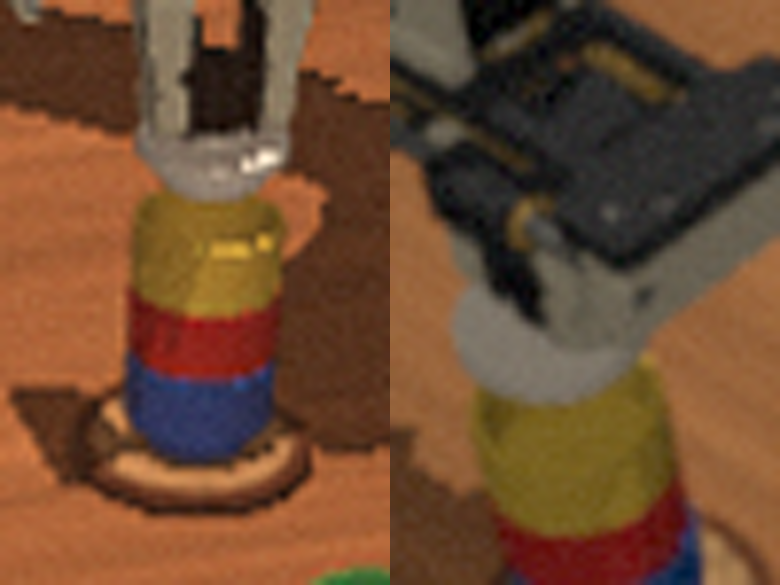

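The lid hangs over yellow and looks aligned in both views. Lowering.

{"fn": "move_arm", "kwargs": {"increments": [{"jaw": -1,"dx": 0,"dy": 0,"dz": 0.007,"twist": 0},{"jaw": -1,"dx": 0,"dy": 0,"dz": 0.006,"twist": 0},{"jaw": -1,"dx": 0,"dy": 0,"dz": 0.004,"twist": 0},{"jaw": -1,"dx": 0,"dy": 0,"dz": 0.003,"twist": 0},{"jaw": -1,"dx": 0,"dy": 0,"dz": 0,"twist": 0}]}}

```text
t: 27.55
eef_pos: [0.455, 0.2495, 0.1874]
ee_rot: [3.141, 0.001, 0.0]
force: [-0.2, -0.3, -0.4]
width: 0.0216
gripper_force: 15.0
```

{"fn": "move_arm", "kwargs": {"increments": [{"jaw": -1,"dx": 0,"dy": 0,"dz": 0.004,"twist": 0},{"jaw": -1,"dx": 0,"dy": 0,"dz": 0.003,"twist": 0},{"jaw": -1,"dx": 0,"dy": 0,"dz": 0.001,"twist": 0},{"jaw": -1,"dx": 0,"dy": 0,"dz": 0,"twist": 0},{"jaw": -1,"dx": 0,"dy": 0,"dz": 0,"twist": 0}]}}

```text
t: 27.97
eef_pos: [0.4552, 0.2499, 0.1801]
ee_rot: [3.142, 0.0, 0.0]
force: [0.5, -0.2, 0.0]
width: 0.0218
gripper_force: 15.0
```

Release, rise and back off.

{"fn": "move_arm", "kwargs": {"increments": [{"jaw": -1,"dx": 0,"dy": 0,"dz": 0.001,"twist": 0},{"jaw": 0.4,"dx": 0,"dy": 0,"dz": 0,"twist": 0},{"jaw": 0.4,"dx": 0,"dy": 0,"dz": 0,"twist": 0},{"jaw": 0.4,"dx": 0,"dy": 0,"dz": 0,"twist": 0},{"jaw": 0.4,"dx": 0,"dy": 0,"dz": 0,"twist": 0},{"jaw": 0.4,"dx": 0,"dy": 0,"dz": 0,"twist": 0},{"jaw": 0.4,"dx": 0,"dy": 0,"dz": 0,"twist": 0},{"jaw": 0.4,"dx": 0,"dy": 0,"dz": -0.02,"twist": 0},{"jaw": 0.4,"dx": 0,"dy": 0,"dz": -0.04,"twist": 0},{"jaw": 0.4,"dx": 0,"dy": 0,"dz": -0.04,"twist": 0},{"jaw": 0.4,"dx": 0,"dy": 0,"dz": -0.02,"twist": 0}]}}

```text
t: 28.88
eef_pos: [0.4564, 0.2504, 0.3039]
ee_rot: [-3.139, -0.004, 0.001]
force: [0.5, 1.6, 0.8]
width: 0.0615
gripper_force: 0.0
```

{"fn": "move_arm", "kwargs": {"increments": [{"jaw": 0.4,"dx": 0,"dy": 0.036,"dz": 0,"twist": 0},{"jaw": 0.4,"dx": 0,"dy": 0.036,"dz": 0,"twist": 0},{"jaw": 0.4,"dx": 0,"dy": 0.036,"dz": 0,"twist": 0},{"jaw": 0.4,"dx": 0,"dy": 0.036,"dz": 0,"twist": 0},{"jaw": 0.4,"dx": 0,"dy": 0.036,"dz": 0,"twist": 0},{"jaw": 0.4,"dx": 0,"dy": 0,"dz": 0,"twist": 0},{"jaw": 0.4,"dx": 0,"dy": 0,"dz": 0,"twist": 0}]}}

```text
t: 29.47
eef_pos: [0.4551, 0.0682, 0.2994]
ee_rot: [-3.141, -0.0, -0.003]
force: [0.9, 0.6, 1.3]
width: 0.0613
gripper_force: 0.0
```

```bash
python3 - <<'E'
from h import *
a=shot('scene','s9');b=shot('side','s10')
for c in('scene','side'): print([(d['position'],d['score']) for d in arm.pinpoint(c,'lid')])
cv2.imwrite('pics/c5.png',np.hstack([cv2.resize(x,(390,585),interpolation=2) for x in(a[125:200,290:340],b[165:255,145:205])]))
E
```

```text
[([0.429, 0.0739, 0.0009], 0.65), ([0.5115, -0.1439, -0.0038], 0.61), ([0.4568, 0.2508, 0.0919], 0.58), ([0.5716, -0.0662, -0.0042], 0.56)]
[([0.5692, -0.0622, -0.0002], 0.84), ([0.4277, 0.0688, -0.0006], 0.69), ([0.4581, 0.2505, 0.0944], 0.63), ([0.5125, -0.1437, -0.0024], 0.49)]
```

View pics/c5.png

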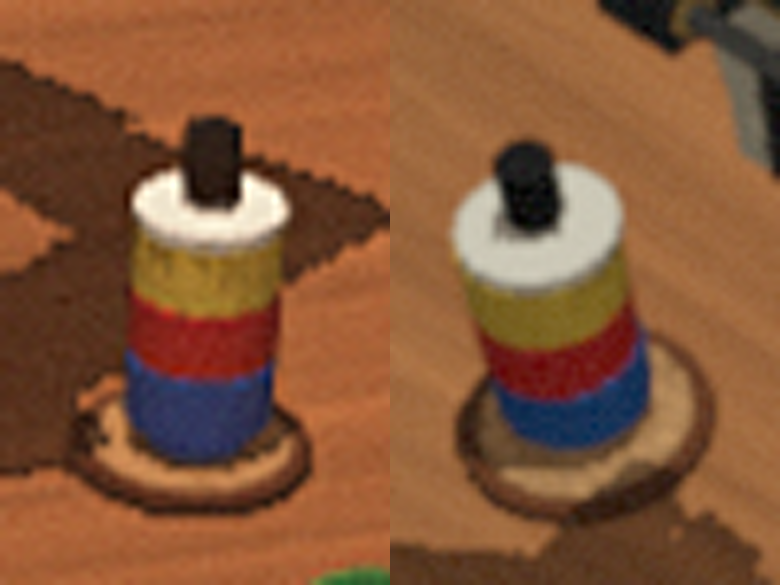

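The stack is complete and upright: blue, red, yellow and the lid flat on top (underside ≈ 92 mm), all on the coaster. The gripper is clear of it.

```bash
python3 -c "
from station import arm
print(arm.job_done())"
```

```text
the job is handed in; nothing more can be done
None
```

The blue, red and yellow pots stand nested upright on the middle of the coaster with the large white lid on top. I handed the job in at about 30 s of the 128 s; no verdict came back, and I never moved to the green pot, paint bottle or brush.

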